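# Set the float of a phone-fixture adjuster screw

### The arm

A 7-joint arm with a two-finger parallel gripper is mounted at the origin on the work surface. World frame = base frame: x ahead of the robot, y to its left, z up, the work surface at z = 0. Lengths are in m, angles in rad, forces in N, time in s.
With the tool pointing down it reaches from about 0.35 to 0.9 m from the base axis. Payload 19.9 kg.
Tool frame: the origin (TCP) lies on the centre line of the jaws, within the pads' length; the fingertips stand 19 mm ahead of it and the grasp point (between the pads) is the TCP; z points along the fingers, y is the line along which they close (so a half turn about z gives the same grasp; the last joint's range is limited). The gripper opens to 94 mm and grips with 3 to 60 N. Pads are 16 mm wide; open, the fingers measure 119 mm over their backs; the gripper's body (75 mm by 177 mm) begins 78 mm behind the grasp point.
Start: joints at [-1.359, 0.417, -0.01, 1.614, 0.005, 1.111, -0.053], TCP at [0.156, 0.605, 0.224] pointing down, gripper open.
Joint ranges: [-2.81, 2.81], [-0.39, 2.02], [-1.27, 1.25], [0.06, 2.57], [-1.19, 4.33], [0.19, 2], [-2.82, 2.82]. Speed limits (rad/s): [1.89, 1.89, 2.39, 2.39, 3.01, 3.01, 3.01].

### API

Orientations are given as a rotation vector (axis times angle).
In Python, from workcell import monitor, optics, ticket gives the robot as it stands.
- The arm moves only by the tool step_arm, never from a script. Its argument "moves" is a list that holds one entry, the list of rows, each a list of 5 numbers: the shift along the tool's x, y, z in m, then the turn about the tool's z in degrees, then the opening, from -1 (shut) to 1 (fully open). In form: [[[tx, ty, tz, spin, grip], ...]]. A call has 1 to 20 rows; each row shifts and turns the commanded pose from where the row before left it, along the tool's axes as they then stand; what a row does not reach is not made up. A row lasts 1/8 s, in which the tool goes at most 62.5 mm and 10.7 degrees, less where a joint would pass 70% of its speed; a pose out of reach is approached as far as the arm can. A call is refused whole if a number of a shift passes 0.0625 or a number of a turn 10.7, either way. A call with a gripper value outside its range is refused whole. The fingers move at their own pace and stop on an object; "force" is the grip in N (left out, the last holds). Time passes only in rows, so rows that do not move let the fingers close. It gives the time, the measured TCP pose, the force, the opening and the grip force at its end, in the units of the state.
- monitor.sense(): the state, without advancing time (a new reading comes with each control period).
- optics.snapshot(name): name is "scene" or "top"; returns a dict with "image" (400x640x3 uint8, red, green, blue), "fx", "fy", "cx", "cy" (pixels), "R" (3x3) and "t" (3): a world point X has camera coordinates R X + t. Camera axes: x right, y down, z forward; pixel columns grow to the right and rows downward; lengths in m; the calibration is good to about 2 mm. A picture is of the moment at which its call begins. There is no depth.
- ticket.finish_job(): hands the job in; it is judged then, once.
The state is a dict: "clock": time; "q": joint angles; "joint_vel": joint speeds; "tau": joint torques, N m; "tool_pos": TCP position; "tool_rot": TCP orientation; "contact_force": force on the tool from outside, world axes, zero at the start; "ft_torque": the same for the moment, N m; "opening": finger opening in m; "gripper_force": force on a finger pad.
Only numpy, scipy, OpenCV 4.12 (cv2) and the standard library are available. Lean on these libraries where they do the work, as an engineer would, in place of code of your own. Each camera call takes 0.05 s, during which the arm holds its last target. There are 200 camera calls.

### The job

On the phone fixture, turn the blue adjuster knob clockwise (seen from above) until its screw bottoms firmly, without forcing it, then back it off a quarter of a turn. Then push the red-ball lock lever all the way over towards the phone to lock the setting; leave the grey adjuster, the phone and everything else as they are.

Things in the scene. Friction and masses are not known exactly. Their poses are not given: they have to be found in the camera images.
- fixture: Fixed fixture plate with black top, 180 (x) by 370 (y) by 30 mm high; origin at the centre of its underside, on the table, z up. On its +x half lies the white phone in a nest of low blocks (all below 43 mm above the table); on its -x half, in the middle, stands the lock lever; 135 mm from the middle towards its two y ends stand the blue and the grey adjuster, either at either end.
- blue_grip (a point): On the upright axis of the blue adjuster knob, 84.5 mm above the table, the height to hold it. The knob is a bar 56 long, 12 wide, 36 mm high (top at 96.5 mm) on a disc of 44 mm diameter (top at 61.5 mm). Site x runs along the bar to its white-dot end; z up. Clockwise from above screws down; it starts 0.9 to 2.4 rad short of the stop. It turns without rising; friction 0.05 N m.
- blue_end (a point): Top of the white-dot end of the blue bar, 26 mm from its axis; axes as blue_grip. Where the stop lies cannot be seen: feel it. From first touch the torque rises 2 N m per rad. Bottomed firmly: 0.12 N m (0.06 rad past first touch) for 0.2 s; forced: over 0.6 N m (0.3 rad). Let go at the stop, it springs back to about first touch; the quarter turn counts from there.
- foot (a joint): Clearance (m) between the hidden screw tip inside the blue adjuster and its seat: 0 at first touch, positive when backed off, 0.5 mm per full turn, so that a quarter turn is 0.125 mm, far less than the noise of this reading. Better feel the stop, then measure the knob's angle.
- squeeze (a joint): Springy compression (m) of the seat under the torque on the blue knob, 0.04 mm per N m: 0.005 mm at 0.12 N m, 0.024 mm at 0.6 N m, so far below the noise of this reading too: feel the torque at the wrist instead.
- grey_end (a point): Top of the white-dot end of the bar of the grey adjuster, 26 mm from its upright axis, 96.5 mm above the table. The grey adjuster has the same form and size as the blue one, is already set, and must not be turned.
- lever (a joint): Lock lever: 0 leaning back to the fixture's -x side (open), 1.0 rad leaning to its +x side, over the phone (locked, end stop). It stays where it is left; friction about 0.06 N m. It swings in the fixture's upright xz plane at y = 0. Open at the start (0 to 0.12).
- lever_tip (a point): Centre of the lever's red ball, 26 mm diameter, 60 mm from the pivot. The pivot lies 48 mm from the fixture's centre on its -x side, 52 mm above the table; the ball's centre is 112 mm above the table at its highest, 105 mm at both ends. The lever's base is a grey block 70 (x) by 50 mm, up to 55 mm above the table, with a pivot drum up to 65 mm.
- phone: White phone housing, 74 by 150 by 8 mm, loose in the fixture's nest; origin at the centre of its underside, 30 mm above the table. Not to be moved.
- spare_phone: The same white phone housing lying on the table; origin at the centre of its underside. Bystander.
- bin: Black open bin, 220 by 160 by 85 mm; origin at the centre of its underside. Bystander.
- driver: Yellow-handled screwdriver, 190 mm long, 26 mm thick, lying on the table; origin at the middle of its underside. Bystander.
- brush: Black-handled brush, 170 mm long, lying on the table; origin at the middle of its underside. Bystander.
- cleaner: White bottle with blue cap, 52 mm diameter, 130 mm high; origin at the centre of its underside. Bystander.
- screw_jar: Clear jar with steel lid, 60 mm diameter, 55 mm high; origin at the centre of its underside. Bystander.

How it is judged:
By the outcome, as a careful person would: the job done as asked, in the order asked, and still so for the second after the job is handed in, with the robot touching nothing.
It also fails if it takes over 69 s, if anything falls off the work surface, if the arm or the gripper's body presses on something with over 40 N, if the wrist force passes 120 N, or if a joint passes its speed limit or range.

## Working session

There is one attempt and no reset: what is moved stays moved. The work goes in short steps, Python scripts to look and compute and a tool call to move; the robot and the scene stay as the last step left them, time stands still between calls to the robot, and variables do not carry over. Pictures are saved under pics/ and viewed, at most 10 in all, crops included, and the job is handed in when it is done.

Besides the shell and the picture viewer there is one more tool, called after ">>>" by a JSON object that holds its "api" and its "payload". step_arm: Moves the arm, as the interface text tells. Its arguments: {"type":"object","properties":{"moves":{"type":"array"},"force":{"type":"number"}},"required":["moves"]}

```bash
mkdir -p pics; ls; python3 - <<'E'
from workcell import monitor, optics
import cv2,numpy as np,pickle
print(monitor.sense())
d={}
for n in("scene","top"):
    s=optics.snapshot(n);d[n]=s
    cv2.imwrite(f"pics/{n}0.png",s["image"][:,:,::-1])
    print(n,s["fx"],s["cx"],s["cy"],np.round(s["R"],3).tolist(),s["t"])
pickle.dump(d,open("s0.pkl","wb"))
E
```

```text
pics
{'clock': 0.0, 'q': array([-1.35950169,  0.41797274, -0.01031943,  1.61415186,  0.00472334,
        1.11067995, -0.05299212]), 'joint_vel': array([-0.00151034, -0.00075044, -0.00017179,  0.00095225,  0.00084926,
       -0.0001029 , -0.0008462 ]), 'tau': array([ 5.54002531e-05, -8.51274633e+01,  6.38488177e-01, -4.25972843e+01,
       -4.87552118e-02,  1.88575062e-02,  1.01882047e-04]), 'tool_pos': array([0.15624147, 0.60480581, 0.22383535]), 'tool_rot': array([-3.95961953e-01, -3.11649232e+00,  1.86542135e-03]), 'contact_force': array([ 1.02757391, -0.03570574, -0.29557317]), 'ft_torque': array([0.03375565, 0.01144234, 0.00666654]), 'gripper_force': 0.0, 'opening': 0.09405222317091787}
scene 442.20635459871284 315.2051049390831 204.91246670068455 [[-0.846, 0.532, 0.008], [0.441, 0.709, -0.551], [-0.299, -0.463, -0.834]] [ 0.44861275 -0.17599205  1.56510876]
top 440.68963158874413 315.4902743071657 197.37833991338488 [[-0.0, -1.0, -0.008], [-0.987, 0.001, -0.16], [0.16, 0.008, -0.987]] [0.01030429 0.55813418 1.16714888]
```

View pics/scene0.png

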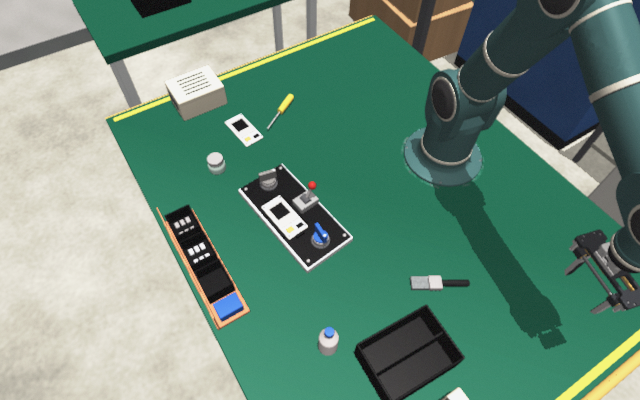

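View pics/top0.png

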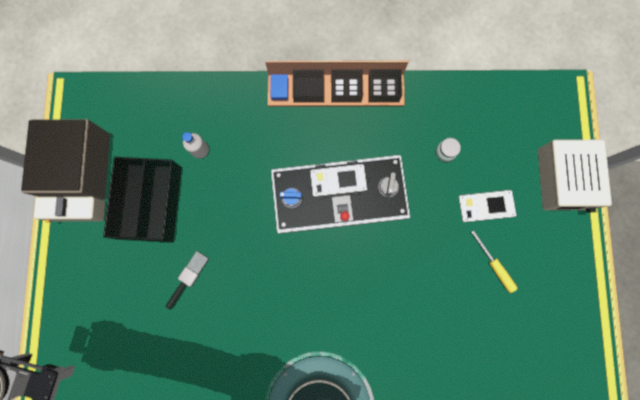

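The scene view has the fixture mid-table: blue knob at (320,237), grey at (268,180), red ball at (312,185). In the top view they are at (291,197), (388,187) and (344,216).

```bash
cat > h.py <<'E'
import numpy as np,cv2
def ray(s,uv,z):
    d=np.array([(uv[0]-s["cx"])/s["fx"],(uv[1]-s["cy"])/s["fy"],1.]);R=np.array(s["R"]);t=np.array(s["t"])
    c=-R.T@t;w=R.T@d
    return c+w*(z-c[2])/w[2]
def tri(ss,uvs):
    P=[np.diag([1.,1,1])@np.array([[s["fx"],0,s["cx"]],[0,s["fy"],s["cy"]],[0,0,1]])@np.c_[s["R"],s["t"]] for s in ss]
    X=cv2.triangulatePoints(P[0],P[1],np.float64(uvs[0]),np.float64(uvs[1]));return (X[:3]/X[3]).ravel()
E
python3 - <<'E'
from h import *;import pickle
d=pickle.load(open("s0.pkl","rb"))
box={"top":(265,150,415,235),"scene":(235,155,360,275)}
cr=[];reds=[]
for n in("scene","top"):
    s=d[n];x0,y0,x1,y1=box[n];im=s["image"][y0:y1,x0:x1]
    r,g,b=[im[:,:,i].astype(int) for i in range(3)]
    m=(r>120)&(g<70)&(b<70);v,u=np.nonzero(m);p=(u.mean()+x0,v.mean()+y0);reds.append(p);print(n,"red",p,m.sum(),ray(s,p,.105))
    m=(b>r+50)&(b>g+25);v,u=np.nonzero(m);p=(u.mean()+x0,v.mean()+y0);print("blue",p,m.sum(),ray(s,p,.08))
    # plate outline: non-green
    m=~((g>r+25)&(g>b+10));c=max(cv2.findContours(m.astype(np.uint8),0,2)[0],key=cv2.contourArea)
    q=cv2.minAreaRect(c);bx=cv2.boxPoints(q)+[x0,y0];ap=cv2.approxPolyDP(cv2.convexHull(c),4,True)[:,0]+[x0,y0]
    for p in ap: print("corner",p,ray(s,p,.03).round(4))
    X,Y=(288,172) if n=="scene" else (0,0)
    for (cx,cy) in ([(320,236),(268,180)] if n=="scene" else [(291,197),(388,186)]):
        cr.append(cv2.resize(s["image"][cy-20:cy+20,cx-20:cx+20],(400,300 if 0 else 300),interpolation=cv2.INTER_CUBIC))
print("tri red",tri([d["scene"],d["top"]],reds))
o=np.vstack([np.hstack(cr[:2]),np.hstack(cr[2:])]);cv2.imwrite("pics/z.png",o[:,:,::-1])
E
```

```text
scene red (np.float64(311.61290322580646), np.float64(185.58064516129033)) 31 [ 0.50237786 -0.06614738  0.105     ]
blue (np.float64(319.38916256157637), np.float64(233.53201970443348)) 203 [0.56495176 0.07742228 0.08      ]
corner [282 163] [ 0.509  -0.2456  0.03  ]
corner [315 182] [ 0.4564 -0.1187  0.03  ]
corner [352 236] [0.4692 0.1136 0.03  ]
corner [308 272] [0.6457 0.1443 0.03  ]
corner [238 191] [ 0.6881 -0.22    0.03  ]
top red (np.float64(344.5), np.float64(219.0)) 2 [ 0.49154219 -0.06580303  0.105     ]
blue (np.float64(290.78688524590166), np.float64(196.00409836065575)) 244 [0.55628945 0.07560488 0.08      ]
corner [401 157] [ 0.6757 -0.2314  0.03  ]
corner [408 218] [ 0.5026 -0.2453  0.03  ]
corner [277 232] [0.4642 0.1159 0.03  ]
corner [272 169] [0.6418 0.1325 0.03  ]
tri red [ 0.49577704 -0.06912572  0.09525187]
```

View pics/z.png

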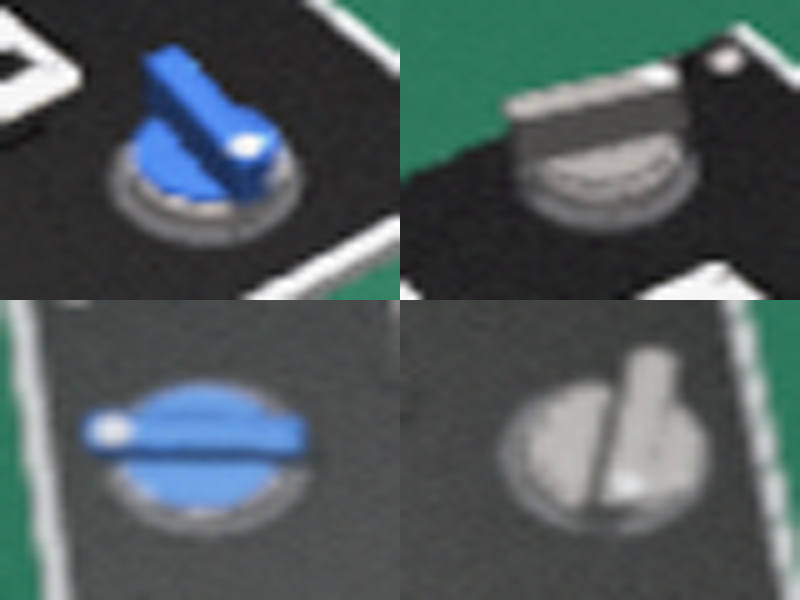

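The crop shows the blue bar in the top view running from the dot end near (282,194) to its far end near (301,195). In the scene view the dot is near (325,235).

```bash
python3 - <<'E'
from h import *;import pickle
d=pickle.load(open("s0.pkl","rb"))
# bar top outlines from crop pixels (crop/10, crop/7.5, -0.5 resize half pixel)
def px(n,k): o=(300,216) if n=="scene" else (271,177); return (o[0]+k[0]/10-.5,o[1]+k[1]/7.5-.5)
pts={"scene":((247,146),None),"top":((112,130),None)}
a=[px(n,pts[n][0]) for n in("scene","top")]
print("dot",a,"tri",tri([d["scene"],d["top"]],a),*[ray(d[n],p,.0965) for n,p in zip(("scene","top"),a)])
# top-face ends
print("top bar ends",[ray(d["top"],px("top",k),.0965).round(4) for k in((82,130),(305,132))])
print("scene bar ends",[ray(d["scene"],px("scene",k),.0965).round(4) for k in((168,56),(262,152))])
# disc rim at .0615 : blue mask extremes; metal ring base centre at .03-.04
print("top disc c",ray(d["top"],px("top",(205,145)),.0615),"ring scene L/R",[ray(d["scene"],px("scene",k),.04).round(4) for k in((108,180),(302,185))],
 "ring top L/R",[ray(d["top"],px("top",k),.04).round(4) for k in((105,155),(310,160))])
# white line bounding-plate edges: sub-pixel lines
for n,e in(("top",[((272,169),(277,232)),((277,232),(408,218)),((408,218),(401,157)),((401,157),(272,169))]),):
    L=[]
    for p,q in e:
        p,q=np.float64(p),np.float64(q);t=(q-p)/np.linalg.norm(q-p);nn=np.array([-t[1],t[0]]);P=[]
        I=d[n]["image"].astype(np.float32).min(2)
        for k in np.linspace(.15,.85,40):
            c=p+k*(q-p);ss=np.arange(-4,4.1,.25);x=(c+ss[:,None]*nn).astype(np.float32)
            v=cv2.remap(I,x[None,:,0],x[None,:,1],1)[0];w=np.clip(v-v.mean(),0,None);P.append(c+nn*(w@ss)/w.sum())
        L.append(cv2.fitLine(np.float32(P),cv2.DIST_HUBER,0,.01,.01).ravel())
    C=[]
    for i in range(4):
        A,B=L[i],L[i-1];s=np.linalg.solve(np.c_[A[:2],-B[:2]],B[2:]-A[2:]);C.append(ray(d[n],A[2:]+s[0]*A[:2],.03))
    C=np.array(C);print(C.round(4),"centre",C.mean(0),"sizes",[np.linalg.norm(C[i]-C[i-1]) for i in range(4)],
      "yaw",[np.arctan2(-(v[0]),v[1]) for v in (C[1]-C[2],C[0]-C[3])])
E
```

```text
dot [(324.2, 234.96666666666667), (281.7, 193.83333333333334)] tri [0.56027469 0.09767157 0.09698466] [0.56102752 0.09655694 0.0965    ] [0.55939475 0.09855993 0.0965    ]
top bar ends [array([0.5594, 0.1065, 0.0965]), array([0.5586, 0.0476, 0.0965])]
scene bar ends [array([0.5588, 0.0505, 0.0965]), array([0.5588, 0.1011, 0.0965])]
top disc c [0.5598252  0.07623858 0.0615    ] ring scene L/R [array([0.5864, 0.0614, 0.04  ]), array([0.5382, 0.0941, 0.04  ])] ring top L/R [array([0.5597, 0.1053, 0.04  ]), array([0.5578, 0.0486, 0.04  ])]
[[ 0.6371  0.1331  0.03  ]
 [ 0.4673  0.1137  0.03  ]
 [ 0.5083 -0.2469  0.03  ]
 [ 0.6767 -0.2279  0.03  ]] centre [ 0.57233478 -0.05699586  0.03      ] sizes [np.float64(0.36314686964762094), np.float64(0.17092468185645793), np.float64(0.3628588071893354), np.float64(0.16943652457905153)] yaw [np.float64(0.11323345858692364), np.float64(0.1091354294160286)]
```

>>> {"api": "step_arm", "payload": {"moves": [[[-0.0373,-0.0293,0,0,1],[-0.0373,-0.0293,0,0,1],[-0.0373,-0.0293,0,0,1],[-0.0373,-0.0293,0,0,1],[-0.0373,-0.0293,0,0,1],[-0.0373,-0.0293,0,0,1],[-0.0373,-0.0293,0,0,1],[-0.0373,-0.0293,0,0,1],[-0.0373,-0.0293,0,0,1],[-0.0373,-0.0293,0,0,1],[-0.0373,-0.0293,0,0,1],[-0.0373,-0.0293,0,0,1],[-0.0373,-0.0293,0,0,1],[-0.0373,-0.0293,0,0,1],[0,0,0,10.6,1],[0,0,0,10.6,1],[0,0,0,10.6,1],[0,0,0,10.6,1],[0,0,0,10.6,1],[0,0,0,10.6,1]]]}}

```text
clock: 2.6
tool_pos: [0.5591, 0.0774, 0.2242]
tool_rot: [-1.986, -2.434, 0.001]
contact_force: [-0.3, 0.2, 0.0]
opening: 0.0939
gripper_force: 0.0
```

>>> {"api": "step_arm", "payload": {"moves": [[[0,0,0,10.6,1],[0,0,0,1.5,1],[0,0,0,0,1],[0,0,0,0,1]]]}}

```text
clock: 3.1
tool_pos: [0.5593, 0.0773, 0.2245]
tool_rot: [-2.222, -2.221, 0.0]
contact_force: [1.1, -0.0, 0.5]
opening: 0.094
gripper_force: 0.0
```

```bash
cat >> h.py <<'E'
def st():
    from workcell import monitor
    from scipy.spatial.transform import Rotation as Ro
    s=monitor.sense();R=Ro.from_rotvec(s["tool_rot"]).as_matrix()
    print("t",round(s["clock"],2),"pos",s["tool_pos"].round(4),"yaz",np.degrees(np.arctan2(R[1,1],R[0,1])).round(2),"zax",R[:,2].round(3),"q",s["q"].round(3),"F",s["contact_force"].round(2),"T",s["ft_torque"].round(4),"open",round(s["opening"],4),s["gripper_force"])
    return s,R
E
python3 -c "
from h import *;s,R=st();print(R.round(3))
from workcell import optics
im=optics.snapshot('top');import pickle;pickle.dump(im,open('t1.pkl','wb'))
sc=optics.snapshot('scene');cv2.imwrite('pics/h1.png',np.hstack([cv2.resize(im['image'][160:240,250:350],(400,320)),cv2.resize(sc['image'][180:260,270:370],(400,320))])[:,:,::-1])"
```

```text
t 3.1 pos [0.5593 0.0773 0.2245] yaz -0.04 zax [-0. -0. -1.] q [-0.671  0.353  0.601  1.783 -0.224  1.074  0.007] F [ 1.11 -0.    0.49] T [-0.0942  0.0841  0.009 ] open 0.094 0.0
[[ 0.001  1.    -0.   ]
 [ 1.    -0.001 -0.   ]
 [-0.    -0.    -1.   ]]
```

>>> {"api": "step_arm", "payload": {"moves": [[[0,0,0.03,0,1],[0,0,0.03,0,1],[0,0,0.03,0,1],[0,0,0.03,0,1],[0,0,0.02,0,1],[0,0,0,0,1],[0,0,0,0,1]]]}}

```text
clock: 4.08
tool_pos: [0.5599, 0.0773, 0.0854]
tool_rot: [2.224, 2.217, 0.001]
contact_force: [1.0, 1.5, -0.2]
opening: 0.0936
gripper_force: 0.0
```

>>> {"api": "step_arm", "payload": {"moves": [[[0,0,0,0,-0.5],[0,0,0,0,-0.5],[0,0,0,0,-0.5],[0,0,0,0,-0.6],[0,0,0,0,-0.7]]], "force": 3}}

```text
clock: 4.7
tool_pos: [0.5593, 0.0774, 0.0845]
tool_rot: [2.225, 2.218, -0.0]
contact_force: [0.2, 0.3, -0.3]
opening: 0.0475
gripper_force: 0.0
```

```bash
python3 -c "
from h import *;s,R=st()
from workcell import optics
im=optics.snapshot('top')
sc=optics.snapshot('scene');cv2.imwrite('pics/h2.png',np.hstack([cv2.resize(im['image'][160:240,250:350],(400,320)),cv2.resize(sc['image'][180:260,270:370],(400,320))])[:,:,::-1])"
```

```text
t 4.7 pos [0.5593 0.0774 0.0845] yaz -0.18 zax [-0. -0. -1.] q [-0.595  0.536  0.518  1.892 -0.358  0.806  0.111] F [ 0.22  0.32 -0.32] T [-0.0549  0.0256 -0.0004] open 0.0475 0.0
```

View pics/h2.png

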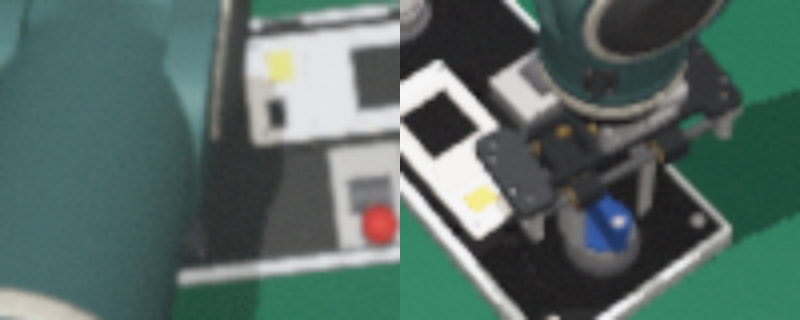

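The scene crop shows the open fingers straddling the blue bar, with nothing else touched. I'll close gently.

>>> {"api": "step_arm", "payload": {"moves": [[[0,0,0,0,-1],[0,0,0,0,-1],[0,0,0,0,-1],[0,0,0,0,-1],[0,0,0,0,-1],[0,0,0,0,-1]]], "force": 4}}

```text
clock: 5.55
tool_pos: [0.56, 0.0774, 0.0846]
tool_rot: [2.224, 2.217, 0.002]
contact_force: [3.9, 0.7, -4.1]
opening: 0.0121
gripper_force: 4.0
```

```bash
python3 -c "
from h import *;s,R=st()"
```

```text
t 5.55 pos [0.56   0.0774 0.0846] yaz -0.19 zax [ 0.002 -0.    -1.   ] q [-0.595  0.536  0.518  1.891 -0.358  0.805  0.111] F [ 3.9   0.69 -4.08] T [-0.0242 -1.2235 -0.0816] open 0.0121 3.9965941943228245
```

>>> {"api": "step_arm", "payload": {"moves": [[[0,0,0,0,-1],[0,0,0,0,-1]]], "force": 20}}

```text
clock: 5.8
tool_pos: [0.5601, 0.0774, 0.0846]
tool_rot: [2.224, 2.217, 0.002]
contact_force: [4.8, -0.1, -4.4]
opening: 0.0121
gripper_force: 20.0
```

```bash
python3 -c "
from h import *;s,R=st()"
```

```text
t 5.8 pos [0.5601 0.0774 0.0846] yaz -0.19 zax [ 0.002 -0.    -1.   ] q [-0.595  0.537  0.518  1.891 -0.358  0.805  0.111] F [ 4.8  -0.13 -4.36] T [ 0.0374 -1.4222  0.0211] open 0.0121 19.99262362718582
```

>>> {"api": "step_arm", "payload": {"moves": [[[0,0.0008,0,0,-1],[0,0,0,3,-1],[0,0,0,6,-1],[0,0,0,6,-1],[0,0,0,0,-1]]]}}

```text
clock: 6.42
tool_pos: [0.5605, 0.0774, 0.0846]
tool_rot: [2.494, 1.909, 0.001]
contact_force: [4.8, -0.4, -1.6]
opening: 0.0116
gripper_force: 20.0
```

```bash
python3 -c "
from h import *;s,R=st();print('tool F',(R.T@s['contact_force']).round(2))"
```

```text
t 6.42 pos [0.5605 0.0774 0.0846] yaz -15.14 zax [ 0.001 -0.    -1.   ] q [-0.642  0.553  0.583  1.891 -0.407  0.817 -0.108] F [ 4.76 -0.43 -1.57] T [-0.1368 -1.1379  0.0624] open 0.0116 19.997303187847137
tool F [0.83 4.7  1.57]
```

>>> {"api": "step_arm", "payload": {"moves": [[[0,0,0,7,-1],[0,0,0,7,-1],[0,0,0,7,-1],[0,0,0,7,-1],[0,0,0,0,-1]]]}}

```text
clock: 7.05
tool_pos: [0.561, 0.077, 0.0846]
tool_rot: [2.881, 1.249, 0.002]
contact_force: [8.2, -1.3, -3.9]
opening: 0.0121
gripper_force: 20.0
```

```bash
python3 -c "
from h import *;s,R=st();print('tool F',(R.T@s['contact_force']).round(2))"
```

```text
t 7.05 pos [0.561  0.077  0.0846] yaz -43.13 zax [ 0.002 -0.001 -1.   ] q [-0.727  0.589  0.703  1.893 -0.502  0.841 -0.517] F [ 8.22 -1.32 -3.87] T [-0.5285 -1.9648  0.0765] open 0.0121 19.995669722557068
tool F [4.65 6.89 3.89]
```

>>> {"api": "step_arm", "payload": {"moves": [[[0.0007,0.0012,0,0,-1],[0,0,0,0,-1]]]}}

```text
clock: 7.3
tool_pos: [0.5613, 0.077, 0.0846]
tool_rot: [-2.882, -1.25, 0.001]
contact_force: [0.8, 0.1, 3.7]
opening: 0.0119
gripper_force: 20.0
```

```bash
python3 -c "
from h import *;s,R=st();print('tool F',(R.T@s['contact_force']).round(2))
from workcell import monitor
import itertools
"
```

```text
t 7.3 pos [0.5613 0.077  0.0846] yaz -43.1 zax [-0.  0. -1.] q [-0.725  0.591  0.701  1.891 -0.502  0.844 -0.515] F [0.78 0.14 3.66] T [0.0068 0.2096 0.0396] open 0.0119 19.99985307455063
tool F [ 0.63  0.47 -3.66]
```

>>> {"api": "step_arm", "payload": {"moves": [[[0,0,0,4,-1],[0,0,0,4,-1],[0,0,0,0,-1]]]}}

```text
clock: 7.68
tool_pos: [0.5614, 0.0769, 0.0845]
tool_rot: [2.962, 1.046, -0.0]
contact_force: [0.1, -1.4, 4.4]
opening: 0.0117
gripper_force: 20.0
```

```bash
python3 -c "
from h import *;s,R=st();print('tool F',(R.T@s['contact_force']).round(2))"
```

```text
t 7.67 pos [0.5614 0.0769 0.0845] yaz -51.12 zax [-0. -0. -1.] q [-0.749  0.603  0.736  1.891 -0.53   0.852 -0.632] F [ 0.08 -1.43  4.42] T [-0.3927  0.0857  0.005 ] open 0.0117 20.000217854976654
tool F [-0.84  1.17 -4.42]
```

```bash
cat > r.py <<'E'
from h import *
from workcell import monitor
s,R=st();print('tool F',(R.T@s['contact_force']).round(2),'tau7',s['tau'][6].round(4))
E
echo ok
```

```text
ok
```

>>> {"api": "step_arm", "payload": {"moves": [[[0,0,0,2,-1],[0,0,0,2,-1],[0,0,0,0,-1]]]}}

```text
clock: 8.05
tool_pos: [0.5615, 0.0769, 0.0845]
tool_rot: [2.998, 0.938, -0.0]
contact_force: [-0.1, -2.0, 5.6]
opening: 0.012
gripper_force: 20.0
```

```bash
python3 r.py
```

```text
t 8.05 pos [0.5615 0.0769 0.0845] yaz -55.24 zax [ 0. -0. -1.] q [-0.76   0.609  0.753  1.892 -0.544  0.857 -0.692] F [-0.07 -2.    5.62] T [-0.6152  0.1178  0.0386] open 0.012 20.000393986701965
tool F [-1.2   1.61 -5.62] tau7 -0.5355
```

>>> {"api": "step_arm", "payload": {"moves": [[[0,0,0,2,-1],[0,0,0,2,-1],[0,0,0,0,-1]]]}}

```text
clock: 8.43
tool_pos: [0.5616, 0.0768, 0.0845]
tool_rot: [3.029, 0.832, 0.0]
contact_force: [0.6, -3.0, 5.9]
opening: 0.0121
gripper_force: 20.0
```

```bash
python3 r.py
```

```text
t 8.43 pos [0.5616 0.0768 0.0845] yaz -59.3 zax [ 0. -0. -1.] q [-0.772  0.616  0.771  1.892 -0.558  0.862 -0.751] F [ 0.59 -2.98  5.86] T [-0.8954 -0.0055  0.0412] open 0.0121 20.000448524951935
tool F [-1.01  2.87 -5.86] tau7 -0.4946
```

>>> {"api": "step_arm", "payload": {"moves": [[[-0.0002,0.0004,-0.0007,2,-1],[0,0,0,2,-1],[0,0,0,0,-1]]]}}

```text
clock: 8.8
tool_pos: [0.5614, 0.0767, 0.0847]
tool_rot: [3.056, 0.725, -0.0]
contact_force: [4.9, -1.6, -8.1]
opening: 0.012
gripper_force: 20.0
```

```bash
python3 r.py
```

```text
t 8.8 pos [0.5614 0.0767 0.0847] yaz -63.33 zax [-0.    -0.001 -1.   ] q [-0.783  0.623  0.788  1.892 -0.572  0.867 -0.809] F [ 4.94 -1.62 -8.14] T [-0.5346 -1.1118  0.1377] open 0.012 19.997097551822662
tool F [3.69 3.66 8.14] tau7 -0.5257
```

>>> {"api": "step_arm", "payload": {"moves": [[[0,0,0,2,-1],[0,0,0,2,-1],[0,0,0,0,-1]]]}}

```text
clock: 9.18
tool_pos: [0.5615, 0.0766, 0.0847]
tool_rot: [3.08, 0.618, -0.0]
contact_force: [5.2, -1.7, -7.5]
opening: 0.0117
gripper_force: 20.0
```

```bash
python3 r.py
```

```text
t 9.18 pos [0.5615 0.0766 0.0847] yaz -67.32 zax [-0.    -0.001 -1.   ] q [-0.795  0.63   0.805  1.893 -0.586  0.872 -0.867] F [ 5.23 -1.66 -7.45] T [-0.647  -1.1413  0.2082] open 0.0117 20.02297818660736
tool F [4.19 3.54 7.45] tau7 -0.6521
```

>>> {"api": "step_arm", "payload": {"moves": [[[0.0006,0.0005,0.0004,0,-1],[0,0,0,0,-1]]]}}

```text
clock: 9.43
tool_pos: [0.5618, 0.0765, 0.0846]
tool_rot: [-3.079, -0.62, 0.002]
contact_force: [-2.0, -0.2, 0.9]
opening: 0.0118
gripper_force: 20.0
```

```bash
python3 r.py
```

```text
t 9.43 pos [0.5618 0.0765 0.0846] yaz -67.22 zax [-0.001  0.    -1.   ] q [-0.793  0.63   0.803  1.891 -0.587  0.874 -0.865] F [-2.   -0.25  0.9 ] T [-0.2094  0.7086  0.201 ] open 0.0118 20.02294957637787
tool F [-1.94 -0.55 -0.9 ] tau7 -0.2249
```

>>> {"api": "step_arm", "payload": {"moves": [[[0,0,0,1,-1],[0,0,0,1,-1],[0,0,0,0,-1]]]}}

```text
clock: 9.8
tool_pos: [0.5619, 0.0765, 0.0846]
tool_rot: [-3.09, -0.567, 0.001]
contact_force: [-3.8, -0.2, -0.9]
opening: 0.0119
gripper_force: 20.1
```

```bash
python3 r.py
```

```text
t 9.8 pos [0.5619 0.0765 0.0846] yaz -69.21 zax [-0.001 -0.    -1.   ] q [-0.798  0.634  0.812  1.891 -0.594  0.876 -0.894] F [-3.79 -0.18 -0.89] T [-0.0142  1.2232  0.2821] open 0.0119 20.05521297454834
tool F [-3.61 -1.17  0.89] tau7 -0.5551
```

>>> {"api": "step_arm", "payload": {"moves": [[[0,0,0,0,-1],[0,0,0,0,-1]]]}}

```text
clock: 10.05
tool_pos: [0.5619, 0.0765, 0.0846]
tool_rot: [-3.09, -0.568, 0.001]
contact_force: [-5.6, 0.7, -0.0]
opening: 0.0123
gripper_force: 20.1
```

```bash
python3 r.py
```

```text
t 10.05 pos [0.5619 0.0765 0.0846] yaz -69.17 zax [-0.001  0.    -1.   ] q [-0.798  0.634  0.812  1.891 -0.594  0.876 -0.893] F [-5.56  0.69 -0.03] T [0.1138 1.5043 0.1986] open 0.0123 20.053561627864838
tool F [-4.95 -2.62  0.04] tau7 -0.257
```

>>> {"api": "step_arm", "payload": {"moves": [[[0,0,0,-1,-1],[0,0,0,-1,-1],[0,0,0,0,-1]]]}}

```text
clock: 10.42
tool_pos: [0.5619, 0.0765, 0.0846]
tool_rot: [-3.079, -0.622, 0.001]
contact_force: [-5.2, 0.2, -0.9]
opening: 0.0116
gripper_force: 20.0
```

```bash
python3 r.py
```

```text
t 10.43 pos [0.5619 0.0765 0.0846] yaz -67.17 zax [-0.001  0.    -1.   ] q [-0.792  0.63   0.803  1.891 -0.586  0.873 -0.864] F [-5.25  0.22 -0.94] T [0.1799 1.5972 0.1887] open 0.0116 20.021405518054962
tool F [-4.75 -2.24  0.94] tau7 0.022
```

>>> {"api": "step_arm", "payload": {"moves": [[[0,0,0,-1,-1],[0,0,0,-1,-1],[0,0,0,0,-1]]]}}

```text
clock: 10.8
tool_pos: [0.5619, 0.0765, 0.0846]
tool_rot: [-3.068, -0.675, 0.001]
contact_force: [-5.7, 1.0, -1.1]
opening: 0.0116
gripper_force: 20.0
```

```bash
python3 r.py
```

```text
t 10.8 pos [0.5619 0.0765 0.0846] yaz -65.17 zax [-0.001  0.    -1.   ] q [-0.787  0.627  0.795  1.891 -0.579  0.871 -0.835] F [-5.66  0.99 -1.05] T [0.222  1.6777 0.1086] open 0.0116 20.008891224861145
tool F [-4.72 -3.28  1.06] tau7 0.0866
```

>>> {"api": "step_arm", "payload": {"moves": [[[0,0,0,-1,-1],[0,0,0,-1,-1],[0,0,0,0,-1]]]}}

```text
clock: 11.18
tool_pos: [0.5619, 0.0765, 0.0846]
tool_rot: [-3.055, -0.729, 0.001]
contact_force: [-5.6, 0.7, -0.5]
opening: 0.0117
gripper_force: 20.0
```

```bash
python3 r.py
```

```text
t 11.18 pos [0.5619 0.0765 0.0846] yaz -63.17 zax [-0.001  0.    -1.   ] q [-0.781  0.623  0.786  1.891 -0.572  0.868 -0.806] F [-5.64  0.72 -0.5 ] T [0.325  1.6607 0.0457] open 0.0117 20.002840161323547
tool F [-4.71 -3.19  0.5 ] tau7 0.1514
```

>>> {"api": "step_arm", "payload": {"moves": [[[0,0,0,-1,-1],[0,0,0,-1,-1],[0,0,0,0,-1]]]}}

```text
clock: 11.55
tool_pos: [0.5618, 0.0766, 0.0846]
tool_rot: [-3.042, -0.782, 0.001]
contact_force: [-6.0, 0.9, -1.2]
opening: 0.0114
gripper_force: 20.0
```

```bash
python3 r.py
```

```text
t 11.55 pos [0.5618 0.0766 0.0846] yaz -61.17 zax [-0.001  0.    -1.   ] q [-0.776  0.62   0.778  1.891 -0.565  0.866 -0.777] F [-5.99  0.87 -1.16] T [ 0.3522  1.7246 -0.0101] open 0.0114 19.999836087226868
tool F [-4.83 -3.65  1.16] tau7 0.2162
```

>>> {"api": "step_arm", "payload": {"moves": [[[0,0,0,-2,-1],[0,0,0,-2,-1],[0,0,0,0,-1]]]}}

```text
clock: 11.92
tool_pos: [0.5617, 0.0767, 0.0846]
tool_rot: [-3.013, -0.888, 0.001]
contact_force: [-5.4, 1.4, 0.0]
opening: 0.0116
gripper_force: 20.0
```

```bash
python3 r.py
```

```text
t 11.93 pos [0.5617 0.0767 0.0846] yaz -57.16 zax [-0.001  0.001 -1.   ] q [-0.764  0.613  0.761  1.89  -0.551  0.861 -0.719] F [-5.41  1.39  0.02] T [ 0.4886  1.7382 -0.0233] open 0.0116 19.999995231628418
tool F [-3.79 -4.1  -0.01] tau7 0.4925
```

>>> {"api": "step_arm", "payload": {"moves": [[[-0.0006,-0.0006,0,0,-1],[0,0,0,-5,-1],[0,0,0,-7,-1],[0,0,0,-7,-1],[0,0,0,-7,-1],[0,0,0,-7,-1],[0,0,0,-7,-1],[0,0,0,0,-1]]]}}

```text
clock: 12.92
tool_pos: [0.5609, 0.0772, 0.0846]
tool_rot: [-2.525, -1.866, 0.0]
contact_force: [-6.5, 4.8, -1.0]
opening: 0.0117
gripper_force: 20.0
```

```bash
python3 r.py
```

```text
t 12.93 pos [0.5609 0.0772 0.0846] yaz -17.07 zax [-0.001  0.001 -1.   ] q [-0.644  0.556  0.589  1.889 -0.414  0.821 -0.135] F [-6.53  4.82 -1.01] T [ 0.9845  1.6375 -0.0582] open 0.0117 20.001946985721588
tool F [ 2.69 -7.66  1.02] tau7 1.595
```

>>> {"api": "step_arm", "payload": {"moves": [[[0.0004,-0.0012,0,0,-1],[0,0,0,-6,-1],[0,0,0,-7,-1],[0,0,0,-7,-1],[0,0,0,-7,-1],[0,0,0,-7,-1],[0,0,0,-6,-1],[0,0,0,-3,-1],[0,0,0,-2,-1],[0,0,0,0,-1]]]}}

```text
clock: 14.18
tool_pos: [0.5599, 0.0771, 0.0846]
tool_rot: [-1.622, -2.69, 0.001]
contact_force: [-5.9, -0.1, 0.4]
opening: 0.0123
gripper_force: 20.0
```

```bash
python3 r.py
```

```text
t 14.18 pos [0.5599 0.0771 0.0846] yaz 27.82 zax [-0.001 -0.    -1.   ] q [-0.502  0.515  0.397  1.887 -0.27   0.794  0.525] F [-5.92 -0.11  0.43] T [ 0.1854  1.6416 -0.0464] open 0.0123 20.001180768013
tool F [ 2.66 -5.29 -0.42] tau7 0.5124
```

>>> {"api": "step_arm", "payload": {"moves": [[[0.0004,-0.0008,0,-0.7,-1],[0,0,0,0,-1],[0,0,0,0,-1]]]}}

```text
clock: 14.55
tool_pos: [0.5596, 0.0772, 0.0847]
tool_rot: [1.606, 2.7, -0.0]
contact_force: [-0.2, 1.9, -7.9]
opening: 0.0118
gripper_force: 20.0
```

```bash
python3 r.py
```

```text
t 14.55 pos [0.5596 0.0772 0.0847] yaz 28.5 zax [ 0. -0. -1.] q [-0.501  0.513  0.394  1.888 -0.268  0.792  0.535] F [-0.24  1.91 -7.88] T [ 0.1661  0.0186 -0.0372] open 0.0118 19.998651444911957
tool F [1.79 0.7  7.88] tau7 0.0616
```

>>> {"api": "step_arm", "payload": {"moves": [[[0,0,0,0,-0.3],[0,0,0,0,-0.3],[0,0,0,0,-0.3],[0,0,0,0,-0.3],[0,0,0,0,-0.3]]]}}

```text
clock: 15.18
tool_pos: [0.5595, 0.0772, 0.0848]
tool_rot: [1.606, 2.7, -0.0]
contact_force: [-0.6, -0.4, -0.8]
opening: 0.0327
gripper_force: 0.0
```

```bash
python3 r.py
```

```text
t 15.18 pos [0.5595 0.0772 0.0848] yaz 28.51 zax [ 0. -0. -1.] q [-0.501  0.513  0.394  1.888 -0.268  0.792  0.535] F [-0.57 -0.36 -0.8 ] T [-0.0183  0.0601 -0.0097] open 0.0327 0.0
tool F [-0.04 -0.67  0.8 ] tau7 -0.0003
```

>>> {"api": "step_arm", "payload": {"moves": [[[0,0,-0.02,0,-0.3],[0,0,-0.04,0,-0.3],[0,0,-0.04,0,-0.3],[0,0,-0.03,0,-0.3],[0,0,0,7.4,-1],[0,0,0,7.4,-1],[0,0,0,7.3,-1],[-0.0337,-0.0309,0,0,-1],[-0.0337,-0.0309,0,0,-1],[-0.0337,-0.0309,0,0,-1],[-0.0338,-0.0308,0,0,-1],[0,0,0,0,-1],[0,0,0,0,-1]]], "force": 10}}

```text
clock: 16.8
tool_pos: [0.4522, -0.0702, 0.215]
tool_rot: [2.093, 2.342, 0.001]
contact_force: [0.5, 0.1, -0.1]
opening: 0.0008
gripper_force: 0.0
```

```bash
python3 - <<'E'
from h import *;import r
from workcell import optics
d={n:optics.snapshot(n) for n in("scene","top")}
i=d["scene"]["image"];j=d["top"]["image"]
cv2.imwrite("pics/k1.png",np.hstack([cv2.resize(i[160:260,250:350],(400,400),interpolation=2),cv2.resize(j[150:250,270:370],(400,400),interpolation=2)])[:,:,::-1])
E
```

```text
t 16.8 pos [ 0.4522 -0.0702  0.215 ] yaz 6.43 zax [ 0.001  0.    -1.   ] q [-0.489  0.14   0.63   2.04  -0.099  0.99   0.303] F [ 0.51  0.08 -0.1 ] T [-0.0957  0.0284  0.003 ] open 0.0008 0.0
tool F [0.03 0.51 0.1 ] tau7 0.071
```

View pics/k1.png

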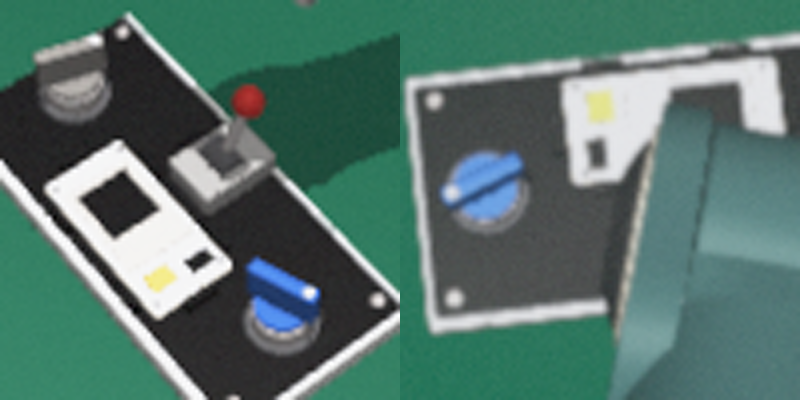

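The knob now sits about 28° anticlockwise of where it started, as intended: dot at (452,192) in the top crop. The lever is still open, with its ball at (248,100) in the scene crop. Next I'll descend behind the ball.

>>> {"api": "step_arm", "payload": {"moves": [[[0,0,0.04,0,-1],[0,0,0.04,0,-1],[0,0,0.023,0,-1],[0,0,0,0,-1],[0,0.01,0,0,-1],[0,0.01,0,0,-1],[0,0.008,0,0,-1],[0,0.008,0,0,-1],[0,0.008,0,0,-1],[0,0.008,0,0,-1],[0,0,0,0,-1]]]}}

```text
clock: 18.27
tool_pos: [0.5041, -0.0648, 0.1117]
tool_rot: [2.093, 2.342, -0.0]
contact_force: [-0.1, -0.7, -0.4]
opening: -0.0001
gripper_force: 0.0
```

```bash
python3 r.py
```

```text
t 18.27 pos [ 0.5041 -0.0648  0.1117] yaz 6.43 zax [ 0. -0. -1.] q [-0.395  0.405  0.561  2.015 -0.296  0.8    0.45 ] F [-0.11 -0.66 -0.35] T [-0.0471  0.0557 -0.0499] open -0.0001 0.0
tool F [-0.64 -0.18  0.35] tau7 -0.0002
```

>>> {"api": "step_arm", "payload": {"moves": [[[0,0.007,0,0,-1],[0,0.007,0,0,-1],[0,0.005,0,0,-1],[0,0.002,0,0,-1],[0,0,0,0,-1]]]}}

```text
clock: 18.9
tool_pos: [0.5245, -0.0624, 0.1118]
tool_rot: [2.093, 2.342, 0.0]
contact_force: [0.4, -0.9, 0.2]
opening: 0.0007
gripper_force: 0.0
```

```bash
python3 - <<'E'
from h import *;import r
from workcell import optics
d={n:optics.snapshot(n) for n in("scene","top")}
i=d["scene"]["image"];j=d["top"]["image"]
cv2.imwrite("pics/k2.png",np.hstack([cv2.resize(i[150:250,250:350],(400,400),interpolation=2),cv2.resize(j[150:250,290:390],(400,400),interpolation=2)])[:,:,::-1])
E
```

```text
t 18.9 pos [ 0.5245 -0.0624  0.1118] yaz 6.42 zax [ 0. -0. -1.] q [-0.387  0.438  0.552  1.967 -0.309  0.819  0.449] F [ 0.37 -0.93  0.17] T [-0.029   0.0838 -0.044 ] open 0.0007 0.0
tool F [-0.97  0.26 -0.17] tau7 -0.0033
```

View pics/k2.png

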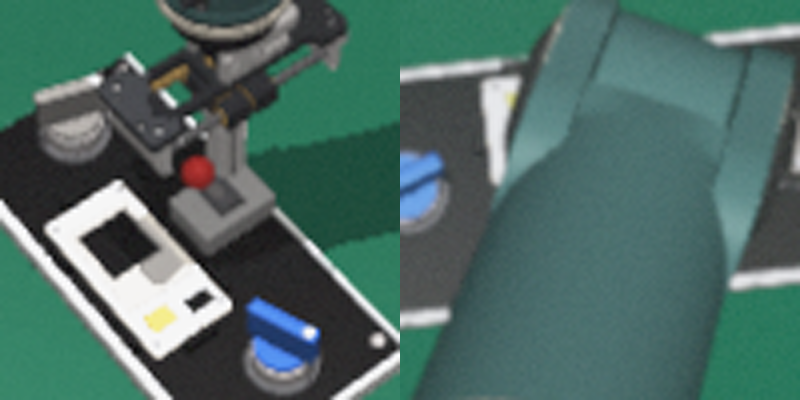

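>>> {"api": "step_arm", "payload": {"moves": [[[0,0.002,0,0,-1],[0,0,0,0,-1]]]}}

```text
clock: 19.25
tool_pos: [0.5264, -0.0622, 0.1118]
tool_rot: [2.094, 2.342, -0.0]
contact_force: [0.0, 0.3, -0.4]
opening: 0.0005
gripper_force: 0.2
```

```bash
python3 r.py
```

```text
t 19.25 pos [ 0.5264 -0.0622  0.1118] yaz 6.42 zax [ 0. -0. -1.] q [-0.386  0.441  0.552  1.963 -0.31   0.821  0.449] F [ 0.04  0.28 -0.38] T [-0.0794  0.0978 -0.0252] open 0.0005 0.16162882559001446
tool F [0.28 0.07 0.38] tau7 -0.0024
```

The scene crop shows the ball at (197,172), ahead of the shut fingers and over the phone side. I'll push on until I feel the end stop.

>>> {"api": "step_arm", "payload": {"moves": [[[0,0.002,0,0,-1],[0,0,0,0,-1]]]}}

```text
clock: 19.5
tool_pos: [0.5285, -0.062, 0.1118]
tool_rot: [2.093, 2.342, -0.0]
contact_force: [-0.7, -0.9, -0.0]
opening: 0.0001
gripper_force: 0.2
```

>>> {"api": "step_arm", "payload": {"moves": [[[0,0.0015,0,0,-1],[0,0,0,0,-1]]]}}

```text
clock: 19.75
tool_pos: [0.53, -0.0619, 0.1118]
tool_rot: [2.094, 2.342, -0.0]
contact_force: [-0.7, -0.0, -0.1]
opening: 0.0007
gripper_force: 0.3
```

>>> {"api": "step_arm", "payload": {"moves": [[[0,0.001,0,0,-1],[0,0,0,0,-1]]]}}

```text
clock: 20.0
tool_pos: [0.5309, -0.0617, 0.1118]
tool_rot: [2.094, 2.342, -0.0]
contact_force: [-1.3, -0.9, 0.1]
opening: 0.0007
gripper_force: 0.4
```

>>> {"api": "step_arm", "payload": {"moves": [[[0,0.001,0,0,-1],[0,0,0,0,-1]]]}}

```text
clock: 20.25
tool_pos: [0.5314, -0.0617, 0.1117]
tool_rot: [-2.093, -2.342, 0.001]
contact_force: [-5.2, -0.8, 0.8]
opening: 0.0006
gripper_force: 2.5
```

>>> {"api": "step_arm", "payload": {"moves": [[[0,0.001,0,0,-1],[0,0,0,0,-1]]]}}

```text
clock: 20.5
tool_pos: [0.5316, -0.0617, 0.1115]
tool_rot: [-2.093, -2.34, 0.002]
contact_force: [-11.3, -0.7, 5.8]
opening: 0.0005
gripper_force: 5.4
```

>>> {"api": "step_arm", "payload": {"moves": [[[0,-0.004,0,0,-1],[0,-0.02,0,0,-1],[0,-0.02,0,0,-1],[0,-0.03,0,0,-1],[0,0,-0.05,0,-1],[0,0,-0.05,0,-1],[0,-0.04,0,0,-1],[0,0,0,0,-1],[0,0,0,0,-1]]]}}

```text
clock: 21.62
tool_pos: [0.4202, -0.074, 0.2121]
tool_rot: [2.093, 2.342, 0.002]
contact_force: [0.7, -0.1, -1.1]
opening: 0.0002
gripper_force: 0.0
```

```bash
python3 - <<'E'
from h import *;import r
from workcell import optics
d={n:optics.snapshot(n) for n in("scene","top")}
i=d["scene"]["image"];j=d["top"]["image"]
im=i[150:250,240:360].astype(int);m=(im[:,:,0]>110)&(im[:,:,1]<70)&(im[:,:,2]<70);v,u=np.nonzero(m);p=(u.mean()+240,v.mean()+150);X=ray(d["scene"],p,.105);print(p,X)
c=np.array([.574,-.057]);f=np.array([np.cos(.111),np.sin(.111)]);print("ball fix-x",(X[:2]-c)@f,"(lock expected -.019)")
cv2.imwrite("pics/k3.png",np.hstack([cv2.resize(i[150:250,250:350],(400,400),interpolation=2),cv2.resize(j[150:250,270:370],(400,400),interpolation=2)])[:,:,::-1])
E
```

```text
t 21.62 pos [ 0.4202 -0.074   0.2121] yaz 6.43 zax [ 0.001  0.    -1.   ] q [-0.526  0.071  0.661  2.111 -0.054  0.974  0.277] F [ 0.68 -0.14 -1.11] T [-0.0529  0.0383  0.0196] open 0.0002 0.0
tool F [-0.22  0.66  1.11] tau7 -0.0514
(np.float64(297.3695652173913), np.float64(193.93478260869566)) [ 0.55556735 -0.06240016  0.105     ]
ball fix-x -0.01891740214511311 (lock expected -.019)
```

View pics/k3.png

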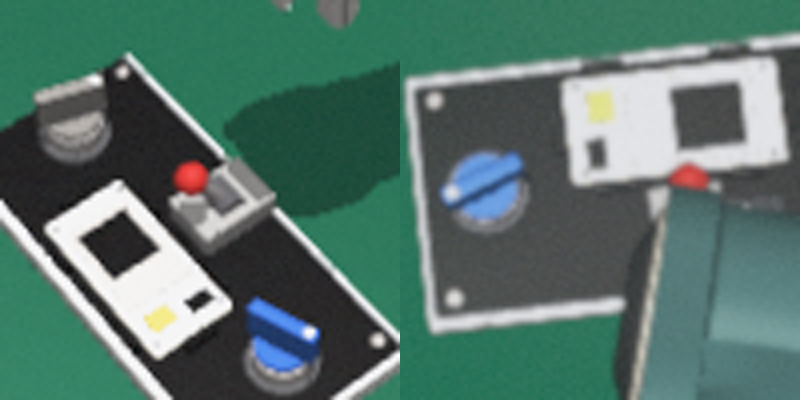

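The lever is locked: its ball at (190,178) in the scene crop works out to the expected lock position. The knob, phone and grey adjuster look unchanged and the gripper is clear, so I'm handing in.

```bash
python3 -c "
from workcell import ticket;print(ticket.finish_job())"
```

```text
the job is handed in; nothing more can be done
None
```

I turned the blue knob clockwise until it bottomed (about 0.2–0.28 N m at the wrist), backed it off 90° from the estimated first touch (good to about 1°), and pushed the lock lever to its end stop. I then handed the job in at about 22 s; the hand-in returned no verdict.

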